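Open the solvent cabinet past its safety catch

ROBOT

A 6-joint arm with a two-finger parallel gripper is mounted at the origin on the work surface. World frame = base frame: x ahead of the robot, y to its left, z up, the work surface at z = 0. Lengths are in mm, angles in rad, forces in N, time in s.
With the tool pointing down it reaches from about 400 to 925 mm from the base axis. Payload 12.5 kg.
Tool frame: the origin (TCP) lies midway between the tips of the shut fingers; the grasp point (between the pads) lies 19 mm behind it; z points along the fingers, y is the line along which they close (so a half turn about z gives the same grasp; the last joint's range is limited). The gripper opens to 95 mm and grips with 3 to 60 N. Pads are 20 mm wide; open, the fingers measure 119 mm over their backs; the gripper's body (75 mm by 180 mm) begins 59 mm behind the grasp point.
Start: joints at [-1.406, 0.491, 1.559, -0, 1.092, -0.106], TCP at [167.212, -602.235, 214.661] pointing down, gripper open.
Joint ranges: [-3.1, 3.1], [-0.84, 2.19], [0.05, 2.79], [-1.13, 4.28], [0.06, 2.93], [-2.69, 2.69]. Speed limits (rad/s): [2.22, 2.22, 2.79, 3.14, 3.14, 3.14].

INTERFACE

Orientations are given as [roll, pitch, yaw] about the fixed x, y, z axes, in that order (R = Rz(yaw) Ry(pitch) Rx(roll)).
In Python, from cell import * gives the robot as it stands.
- The arm moves only by the tool servo_tool, never from a script. Its argument "moves" is one flat list of numbers, 5 for each row, row after row: the shift along the world's x, y, z as a fraction of full scale, then the turn about the world's z as a fraction of full scale, then the opening, from 0 (shut) to 1 (fully open). A call has 1 to 12 rows; each row is the pose to reach, as a shift and turn from the pose commanded when the call began, turning the shorter way round; what a row does not reach only later rows make up. Full scale, the value 1, is 400 mm for a shift and 180 degrees for a turn. A row lasts 1/12 s, in which the tool goes at most 41.7 mm and 7.16 degrees, less where a joint would pass 70% of its speed; a pose out of reach is approached as far as the arm can. A call with a number of a shift or a turn outside -1 to 1 is refused whole. A call with a gripper value outside its range is refused whole. The fingers move at their own pace and stop on an object; the grip force is fixed at half the most. Time passes only in rows, so rows that repeat a pose let the fingers close. It gives the time, the measured TCP pose, the force, the opening and the grip force at its end, in the units of the state.
- state(): the state, without advancing time (a new reading comes with each control period).
- read_camera(name): name is "scene" or "side" or "wrist"; returns (picture, depth): 420x560x3 uint8, blue, green, red; 420x560 float32, mm along the optical axis (not along the pixel's ray), 0 where there is no reading.
- get_calibration(name): a dict with "K" (3x3 intrinsics, pixels), "k1" (the pictures are not rectified: a ray, as slopes to the right and down, at radius r is drawn at 1 + k1 r^2 times it, then the intrinsics apply), "R" (3x3) and "t" (3): a world point X has camera coordinates R X + t. Camera axes: x right, y down, z forward; pixel columns grow to the right and rows downward; lengths in mm; the calibration is good to about 2 mm. A picture is of the moment at which its call begins: read the wrist's pose just before it. get_calibration takes no time and is no camera call; for the wrist camera it gives the pose at the moment of the call.
- job_done(): hands the job in; it is judged then, once.
The state is a dict: "t": time; "joints": joint angles; "qvel": joint speeds; "tau": joint torques, N m; "eef_pos": TCP position; "tcp_rot": TCP orientation; "ft_force": force on the tool from outside, world axes, zero at the start; "moment": the same for the moment, N m; "opening": opening from 0.0 (shut) to 1.0 (fully open); "grip_force": force on a finger pad.
Only numpy, scipy, OpenCV 4.12 (cv2) and the standard library are available. Lean on these libraries where they do the work, as an engineer would, in place of code of your own. Each camera call takes 0.05 s, during which the arm holds its last target. There are 200 camera calls.

TASK

Open the solvent cabinet, the one with the round vent cowl on its roof, so that the cans inside can be reached: reach into the gap behind the top of its door, press the spring catch down and keep it down while you start pulling the door open, then swing the door out to about a right angle and leave it standing open. Leave the other cabinet, with the bar handle on its roof, shut.

Things in the scene. Friction and masses are not known exactly. Their poses are not given: they have to be found in the camera images.
- solvent_cabinet: Fixed grey steel cabinet, 250 mm high, carcass 180 (x) x 220 (y); round vent cowl on the roof, 64 across, 24 high, 45 behind the middle. Origin: centre of underside on the bench; x front to back, y left seen from the robot, z up. Finger notch in the roof right behind the door: x -90 to -46, y -56 to +16 mm; the catch pad lies in it.
- solvent_catch_pad (a point): Middle of the top of the catch pad, a flat steel plate 36 (x) x 64 (y) mm at x -68, y -20, z 225 mm of the cabinet (25 under the roof); axes as the cabinet's. Moves straight down, 14 mm to a stop, spring 3 to 7 N. Frees the door from 8 mm down; keep it down until the door has come out 10 mm there, or it locks again. The same fingertips can push the door's back.
- solvent_door (a joint): Its door's angle, rad: 0 shut, 1.57 square, stop 1.75. Panel without handle, 14 mm thick (cabinet x -104 to -90), 220 wide, z 45 to 250 mm. Upright hinge line at cabinet x -104, y +110 mm (front left edge): the right-hand edge swings out to the robot. Locked by the catch (0.01 play). Once free it moves at about 1 N and stays where left.
- plain_door (a joint): Angle of the door, rad, 0 shut, of the look-alike cabinet: the same build and size with its own notch and catch, but a bar handle (100 mm long, 25 high) on the roof in place of the cowl. It stays shut.

How it is judged:
By the outcome, as a careful person would: the job done as asked, in the order asked, and still so for the second after the job is handed in, with the robot touching nothing.
It also fails if it takes over 40 s, if anything falls off the work surface, if the arm or the gripper's body presses on something with over 40 N, if the wrist force passes 120 N, or if a joint passes its speed limit or range.

## Working session

There is one attempt and no reset: what is moved stays moved. The work goes in short steps, Python scripts to look and compute and a tool call to move; the robot and the scene stay as the last step left them, time stands still between calls to the robot, and variables do not carry over. Pictures are saved under pics/ and viewed, at most 10 in all, crops included, and the job is handed in when it is done.

Besides the shell and the picture viewer there is one more tool, called after "Call:" by a JSON object that holds its "op" and its "data". servo_tool: Moves the arm, as the interface text tells. Its arguments: {"type":"object","properties":{"moves":{"type":"array"}},"required":["moves"]}

```bash
mkdir -p pics; cat > h.py <<'E'
from cell import *
import numpy as np, cv2
def snap(n,f):
    c=get_calibration(n); im,d=read_camera(n); cv2.imwrite(f'pics/{f}.png',im); np.savez(f'{f}.npz',d=d,**{k:np.array(v) for k,v in c.items()}); return im,d,c
def pts(f):
    """world point for each pixel"""
    z=np.load(f+'.npz'); d=z['d']; h,w=d.shape
    uv=np.stack(np.meshgrid(np.arange(w),np.arange(h)),-1).reshape(-1,1,2).astype(float)
    n=cv2.undistortPoints(uv,z['K'],np.array([float(z['k1']),0,0,0,0])).reshape(h,w,2)
    X=np.dstack([n*d[...,None],d]); return (X-z['t'])@z['R'], d
E
python3 - <<'E'
from h import *
snap('scene','s1'); snap('side','d1'); print(state())
E
```

```text
{'t': 0.1, 'joints': array([-1.40555258e+00,  4.91451317e-01,  1.55940663e+00, -4.85727178e-05,
        1.09171313e+00, -1.05588474e-01]), 'qvel': array([ 0.0001469 , -0.00111312, -0.00237635,  0.00017768,  0.00117694,
       -0.00129815]), 'tau': array([ 4.01922254e-03, -6.13622546e+01, -2.58604950e+01,  6.94710924e-02,
        4.70134697e-02, -5.44349155e-05]), 'eef_pos': array([ 167.18791632, -601.98545418,  214.14374864]), 'tcp_rot': array([-3.14061514e+00, -6.02756244e-05,  2.70854601e-01]), 'ft_force': array([-0.7142456 ,  0.17792631, -0.37990598]), 'moment': array([-0.00964898, -0.0355707 ,  0.0307129 ]), 'grip_force': 0.0, 'opening': 1.0001503977476498}
```

View pics/s1.png

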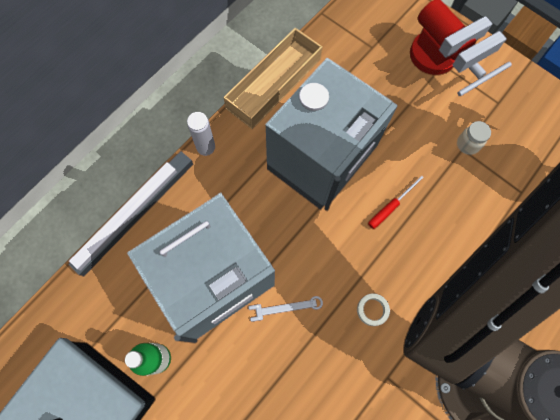

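View pics/d1.png

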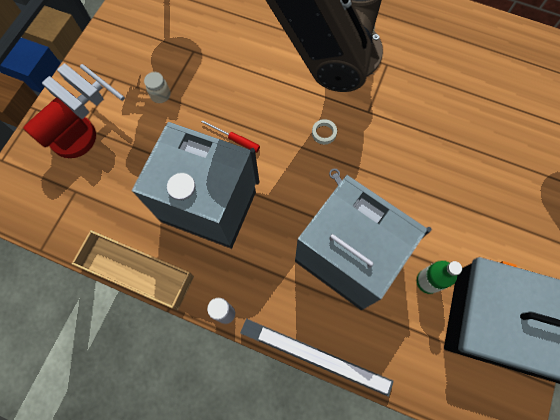

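The scene view shows the cowl cabinet at about (330,110), with its notch at (361,123) and cowl at (314,97). The bar-handle cabinet is at about (200,265). The side view shows the cowl at (181,187) and the notch at (197,146). I'll fit the roof next.

```bash
python3 - <<'E'
from h import *
for f,c,roi in (('s1',(314,97),(255,50,405,215)),('d1',(181,187),(125,115,268,255)),('s1',(185,238),(120,185,280,345)),('d1',(350,250),(290,165,435,312))):
    P,d=pts(f); m=np.zeros(d.shape,bool); x0,y0,x1,y1=roi; m[y0:y1,x0:x1]=1
    m&=d>0
    roof=m&(abs(P[...,2]-250)<6); top=m&(abs(P[...,2]-274)<5); pad=m&(abs(P[...,2]-225)<5)
    r=cv2.minAreaRect(P[roof][:,:2].astype(np.float32))
    print(f,'roof',np.median(P[roof][:,2]),r,roof.sum()); print(cv2.boxPoints(r).round(1).tolist())
    print(' top',top.sum(),P[top].mean(0).round(1), cv2.minAreaRect(P[top][:,:2].astype(np.float32))[0],' pad',pad.sum(),np.median(P[pad],0).round(1))
    print(cv2.minAreaRect(P[pad][:,:2].astype(np.float32)))
E
```

```text
s1 roof 250.90196312766238 ((653.9671020507812, -176.01004028320312), (199.90863037109375, 230.1222381591797), 1.9735362529754639) 6989
[[550.0999755859375, -64.5], [558.0, -294.3999938964844], [757.7999877929688, -287.6000061035156], [749.9000244140625, -57.599998474121094]]
 top 636 [ 707.1 -177.5  274.8] (707.1909790039062, -178.12001037597656)  pad 576 [ 597.9 -196.2  225.6]
((648.1793823242188, -176.94168090820312), (222.60885620117188, 198.86575317382812), 89.3923110961914)
d1 roof 248.7798290052852 ((656.83447265625, -178.46441650390625), (200.550537109375, 229.420654296875), 1.3954445123672485) 6145
[[553.7999877929688, -66.19999694824219], [559.4000244140625, -295.6000061035156], [759.9000244140625, -290.70001220703125], [754.2999877929688, -61.29999923706055]]
 top 576 [ 712.  -178.7  272.8] (711.784423828125, -179.23976135253906)  pad 475 [ 601.  -197.4  224.3]
((658.3180541992188, -176.050048828125), (197.63539123535156, 224.4194793701172), 1.3480761051177979)
s1 roof 250.74031510621293 ((650.7975463867188, 243.400146484375), (226.9200439453125, 202.7902069091797), 75.35021209716797) 9949
[[524.0, 159.3000030517578], [720.2000122070312, 108.0], [777.5999755859375, 327.5], [581.4000244140625, 378.79998779296875]]
 top 289 [701.2 227.6 274.5] (701.56201171875, 226.96717834472656)  pad 691 [584.6 236.7 225.8]
((583.0604858398438, 260.595458984375), (220.23960876464844, 58.13862228393555), 77.01876068115234)
d1 roof 248.2450180975129 ((652.2857055664062, 242.6132049560547), (227.42823791503906, 200.05743408203125), 75.55949401855469) 7540
[[527.0999755859375, 157.39999389648438], [720.7999877929688, 107.5], [777.5, 327.79998779296875], [583.7999877929688, 377.70001220703125]]
 top 222 [704.9 226.2 272.3] (704.356201171875, 226.03286743164062)  pad 487 [589.3 234.5 223.6]
((656.7861328125, 240.7000274658203), (224.77645874023438, 190.26617431640625), 75.25841522216797)
```

```bash
python3 - <<'E'
from h import *
for f in('s1','d1'):
    P,d=pts(f); X=P[d>0]
    a=np.array([167,-602]);b=np.array([597,-204]);u=(b-a)/np.linalg.norm(b-a); q=X[:,:2]-a
    s=q@u; w=abs(q@np.array([-u[1],u[0]]))
    for k in range(-100,600,50):
        m=(s>k)&(s<k+50)&(w<110); print(k,X[m,2].max().round() if m.any() else None,end='; ')
    # door sweep region
    r=np.hypot(X[:,0]-557,X[:,1]+70); m=(r<240)&(X[:,0]<545)&(X[:,1]<-60)&(X[:,2]>20); print('sweep',m.sum(),X[m].max(0) if m.any() else '')
E
```

```text
-100 None; -50 9.0; 0 7.0; 50 7.0; 100 7.0; 150 7.0; 200 87.0; 250 86.0; 300 8.0; 350 18.0; 400 21.0; 450 29.0; 500 256.0; 550 256.0; sweep 289 [ 454.58870634 -115.40202683   31.81503059]
-100 7.0; -50 7.0; 0 6.0; 50 7.0; 100 6.0; 150 7.0; 200 85.0; 250 84.0; 300 7.0; 350 19.0; 400 19.0; 450 27.0; 500 254.0; 550 255.0; sweep 174 [ 458.27561899 -118.72625867   29.11606334]
```

Call:
{"op": "servo_tool", "data": {"moves": [0, 0, 0.1, 0, 0, 0, 0, 0.2, -0.04, 0, 0, 0, 0.3, -0.077, 0, 0, 0, 0.4, -0.077, 0, 0, 0, 0.4, -0.077, 0]}}

```text
t: 0.52
eef_pos: [167.5, -603.5, 382.6]
tcp_rot: [3.13, -0.002, 0.029]
ft_force: [0.4, -1.0, 1.4]
opening: 0.709
grip_force: 0.0
```

Call:
{"op": "servo_tool", "data": {"moves": [0.07, 0.07, 0, 0, 0, 0.14, 0.14, 0, 0, 0, 0.21, 0.21, 0, 0, 0, 0.28, 0.28, 0, 0, 0, 0.35, 0.35, 0, 0, 0, 0.42, 0.42, 0, 0, 0, 0.49, 0.49, 0, 0, 0, 0.56, 0.56, 0, 0, 0, 0.63, 0.63, 0, 0, 0, 0.7, 0.7, 0, 0, 0, 0.77, 0.77, 0, 0, 0, 0.84, 0.84, 0, 0, 0]}}

```text
t: 1.52
eef_pos: [504.2, -264.5, 374.3]
tcp_rot: [-3.142, 0.0, 0.029]
ft_force: [-0.0, -0.2, 0.4]
opening: 0.005
grip_force: 0.0
```

Call:
{"op": "servo_tool", "data": {"moves": [0.06, 0.06, -0.05, 0, 0, 0.12, 0.12, -0.1, 0, 0, 0.18, 0.154, -0.16, 0, 0, 0.234, 0.154, -0.21, 0, 0, 0.234, 0.154, -0.23, 0, 0, 0.234, 0.154, -0.23, 0, 0, 0.234, 0.154, -0.23, 0, 0]}}

```text
t: 2.1
eef_pos: [596.3, -204.8, 282.5]
tcp_rot: [-3.141, 0.001, 0.029]
ft_force: [-0.1, 0.0, 0.0]
opening: 0.001
grip_force: 0.0
```

```bash
python3 - <<'E'
from h import *
print(state()['eef_pos'],state()['tcp_rot'])
a,_,_=snap('wrist','w2'); b,_,_=snap('side','d2')
cv2.imwrite('pics/m2.png',np.hstack([a[::1,::1],cv2.resize(b[80:290,100:300],(400,420))])[:, :][:,:960] if 0 else cv2.resize(np.hstack([a,cv2.resize(b[100:240,120:280],(480,420))]),(800,323)))
P,d=pts('w2'); m=(d>0)&(abs(P[...,2]-250)<5); r=cv2.minAreaRect(P[m][:,:2].astype(np.float32)); print(r,m.sum())
n=(d>0)&(abs(P[...,2]-225)<5);print(n.sum(),P[n].min(0),P[n].max(0)) if n.any() else 0
E
```

```text
[ 596.34853229 -204.76764744  282.45470146] [-3.14130025e+00  1.02600163e-03  2.90707683e-02]
((637.3842163085938, -176.66925048828125), (167.0407257080078, 228.11651611328125), 1.5135090351104736) 96603
5132 [ 573.73017606 -240.26546509  220.02206891] [ 612.83739703 -163.52662699  229.99250049]
```

View pics/m2.png

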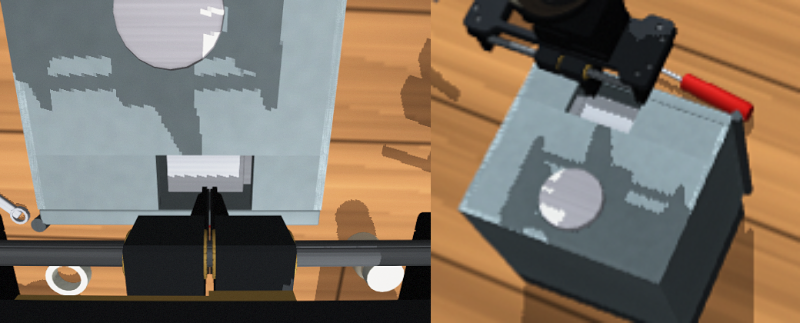

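Call:
{"op": "servo_tool", "data": {"moves": [-0.003, 0, -0.06, 0, 0, -0.003, 0, -0.12, 0, 0, -0.003, 0, -0.135, 0, 0, -0.003, 0, -0.135, 0, 0]}}

```text
t: 2.53
eef_pos: [594.9, -204.9, 228.4]
tcp_rot: [-3.141, 0.001, 0.028]
ft_force: [-0.2, -1.0, -0.4]
opening: 0.002
grip_force: 0.0
```

Call:
{"op": "servo_tool", "data": {"moves": [0, 0, -0.015, 0, 0, 0, 0, -0.025, 0, 0, 0, 0, -0.035, 0, 0, 0, 0, -0.037, 0, 0, 0, 0, -0.037, 0, 0]}}

```text
t: 2.95
eef_pos: [596.1, -205.3, 214.7]
tcp_rot: [3.14, -0.002, 0.029]
ft_force: [1.0, -3.8, 5.2]
opening: 0.007
grip_force: 2.7
```

Call:
{"op": "servo_tool", "data": {"moves": [-0.01, 0, 0, 0, 0, -0.02, 0, 0, 0, 0, -0.03, 0, 0, 0, 0, -0.04, 0, 0, 0, 0, -0.05, 0, 0, 0, 0, -0.06, 0, 0, 0, 0, -0.07, 0, 0, 0, 0, -0.08, 0, 0, 0, 0, -0.08, 0, 0, 0, 0]}}

```text
t: 3.7
eef_pos: [563.0, -204.4, 214.0]
tcp_rot: [-3.141, 0.0, 0.029]
ft_force: [-0.8, -0.3, -0.3]
opening: 0.004
grip_force: 0.0
```

```bash
python3 - <<'E'
from h import *
print(state()['eef_pos'])
a,_,_=snap('wrist','w3'); b,_,_=snap('side','d3')
cv2.imwrite('pics/m3.png',cv2.resize(np.hstack([a,cv2.resize(b[100:240,120:280],(480,420))]),(800,323)))
E
```

```text
[ 563.03367237 -204.40610916  214.02602546]
```

View pics/m3.png

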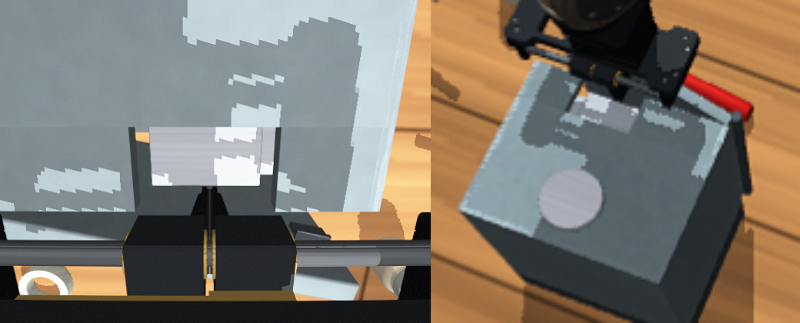

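The wrist view shows the door's right end swung out at about (330,265), and the pad has come back up behind the fingertips at (205,155). The door is free, so I'll swing it along the arc.

Call:
{"op": "servo_tool", "data": {"moves": [-0.027, 0.009, 0, 0, 0, -0.054, 0.018, 0, 0, 0, -0.085, 0.024, 0, 0, 0, -0.117, 0.031, 0, 0, 0, -0.146, 0.043, 0, 0, 0, -0.175, 0.056, 0, 0, 0, -0.202, 0.073, 0, 0, 0, -0.228, 0.092, 0, 0, 0, -0.251, 0.114, 0, 0, 0, -0.272, 0.138, 0, 0, 0, -0.29, 0.164, 0, 0, 0, -0.306, 0.192, 0, 0, 0]}}

```text
t: 4.8
eef_pos: [440.7, -127.1, 213.8]
tcp_rot: [3.142, 0.0, 0.029]
ft_force: [1.4, -0.5, -0.1]
opening: 0.001
grip_force: 0.4
```

Call:
{"op": "servo_tool", "data": {"moves": [-0.01, 0.022, 0, 0, 0, -0.018, 0.04, 0, 0, 0, -0.018, 0.04, 0, 0, 0, -0.018, 0.04, 0, 0, 0]}}

```text
t: 5.13
eef_pos: [434.2, -111.5, 214.0]
tcp_rot: [3.141, -0.0, 0.03]
ft_force: [-0.3, -0.4, 0.2]
opening: 0.004
grip_force: 0.0
```

```bash
python3 - <<'E'
from h import *
print(state()['eef_pos'])
a,_,_=snap('scene','s4'); b,_,_=snap('side','d4')
cv2.imwrite('pics/m4.png',cv2.resize(np.hstack([a,b]),(800,300)))
E
```

```text
[ 434.15822922 -111.46687785  213.96459965]
```

View pics/m4.png

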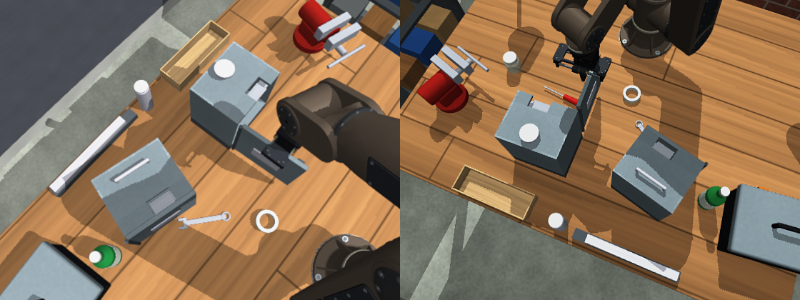

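The door has swung out and stands close to square in both views (scene at about (270,150), side at about (590,100)). I'll measure its angle.

```bash
cat > ang.py <<'E'
from h import *
def ang(f):
    P,d=pts(f); X=P[(d>0)&(abs(P[...,2]-250)<4)]; X=X[(X[:,0]>330)&(X[:,0]<535)&(abs(X[:,1]+75)<45)]
    for _ in range(2):
        vx,vy,x,y=cv2.fitLine(X[:,:2].astype(np.float32),cv2.DIST_HUBER,0,.01,.01).ravel(); r=abs((X[:,0]-x)*vy-(X[:,1]-y)*vx); X=X[r<12]
    s=-1 if vx>0 else 1; vx*=s;vy*=s
    print(f,len(X),X.min(0).round(),X.max(0).round(),'theta',np.arctan2(-vx,-vy)+0.028)
E
python3 -c "
from ang import *
ang('s4');ang('d4')"
```

```text
s4 434 [ 338. -103.  246.] [535. -74. 254.] theta 1.5208466
d4 220 [343. -97. 246.] [535. -75. 253.] theta 1.5283948
```

Call:
{"op": "servo_tool", "data": {"moves": [0, 0.007, 0, 0, 0, -0.001, 0.014, 0, 0, 0, -0.001, 0.014, 0, 0, 0, -0.001, 0.0, 0, 0, 0, -0.001, -0.06, 0, 0, 0, -0.001, -0.1, 0.05, 0, 0, -0.001, -0.1, 0.15, 0, 0, -0.001, -0.15, 0.25, 0, 0, -0.001, -0.24, 0.3, 0, 0, -0.001, -0.33, 0.3, 0, 0, -0.001, -0.33, 0.3, 0, 0, -0.001, -0.33, 0.3, 0, 0]}}

```text
t: 6.23
eef_pos: [433.2, -245.6, 333.6]
tcp_rot: [-3.142, 0.0, 0.026]
ft_force: [-0.4, 0.3, -0.7]
opening: 0.005
grip_force: 0.0
```

```bash
python3 - <<'E'
from ang import *
a,_,_=snap('scene','s5'); b,_,_=snap('side','d5'); ang('s5');ang('d5')
cv2.imwrite('pics/m5.png',cv2.resize(np.hstack([a,b]),(800,300))); print(state()['ft_force'],state()['eef_pos'])
E
```

```text
s5 660 [ 338. -103.  246.] [535. -74. 254.] theta 1.5211525
d5 360 [ 341. -102.  246.] [535. -76. 253.] theta 1.5257683
[-0.18070405 -0.04998957 -0.55926669] [ 433.29135393 -243.63784044  333.40499377]
```

View pics/m5.png

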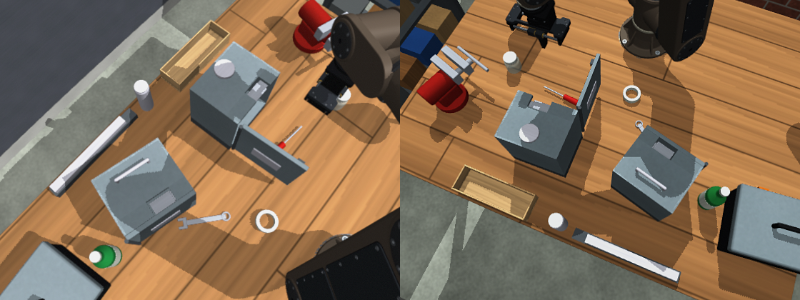

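The door stands open at 1.52 rad (87°), the other cabinet is shut, and the arm is clear.

```bash
python3 -c "
from cell import *
print(job_done())"
```

```text
the job is handed in; nothing more can be done
None
```

The solvent cabinet's door stands open at about 1.52 rad (87°), the other cabinet was left shut, and the arm is clear; I handed the job in at about 6.3 s but got no verdict back.

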